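# Aim the rework laser at the marked chip

### The arm

A 6-joint arm with a two-finger parallel gripper is mounted at the origin on the work surface. World frame = base frame: x ahead of the robot, y to its left, z up, the work surface at z = 0. Lengths are in m, angles in rad, forces in N, time in s.
With the tool pointing down it reaches from about 0.35 to 0.975 m from the base axis. Payload 17.4 kg.
Tool frame: the origin (TCP) lies at the very end of the fingers, on their centre line; the grasp point (between the pads) lies 19 mm behind it; z points along the fingers, y is the line along which they close (so a half turn about z gives the same grasp; the last joint's range is limited). The gripper opens to 85 mm and grips with 20 to 120 N. Pads are 22 mm wide; open, the fingers measure 114 mm over their backs; the gripper's body (76 mm by 85 mm) begins 54 mm behind the grasp point. The pads swing forward as they close: fully open they stand 13 mm farther back than shut.
Start: joints at [-0.038, 0.116, 1.442, -0, 1.584, -0.038], TCP at [0.675, -0, 0.231] pointing down, gripper open.
Joint ranges: [-2.83, 2.83], [-0.83, 2.19], [0.07, 2.5], [-1.14, 4.28], [0.01, 3], [-2.97, 2.97]. Speed limits (rad/s): [1.89, 1.89, 2.22, 3.14, 3.14, 3.14].

### API

Orientations are given as a rotation vector (axis times angle).
In Python, from station import sensors, read_camera, calibration, job gives the robot as it stands.
- The arm moves only by the shell command python3 -m pendant 'ROWS' [FORCE]. ROWS is JSON, a list that holds one entry, the list of rows, each a list of 7 numbers: the turn, a rotation vector about the tool's x, y, z in degrees, then the shift along the tool's x, y, z in cm, then the opening, from 0 (shut) to 1 (fully open). In form: [[[ax, ay, az, x, y, z, fingers], ...]]. A call has 1 to 8 rows; each row is the pose to reach, as a shift and turn from the pose commanded when the call began, along the tool's axes at that moment; what a row does not reach only later rows make up. A row lasts 1/10 s, in which the tool goes at most 50 mm and 8.59 degrees, less where a joint would pass 70% of its speed; a pose out of reach is approached as far as the arm can. A call with a gripper value outside its range is refused whole. The fingers move at their own pace and stop on an object; FORCE is the grip in N (left out, the last holds). Time passes only in rows, so rows that repeat a pose let the fingers close. It gives the time, the measured TCP pose, the force, the opening and the grip force at its end, in the units of the state.
- sensors.state(): the state, without advancing time (a new reading comes with each control period).
- read_camera(name): name is "scene" or "side" or "wrist"; returns the picture (480x640x3 uint8, red, green, blue); there is no depth.
- calibration(name): a dict with "mtx" (3x3 intrinsics, pixels), "world_to_cam" (4x4, takes a point from world to camera coordinates). Camera axes: x right, y down, z forward; pixel columns grow to the right and rows downward; lengths in m; the calibration is good to about 2 mm. A picture is of the moment at which its call begins: read the wrist's pose just before it. calibration takes no time and is no camera call; for the wrist camera it gives the pose at the moment of the call.
- job.sign_off(): hands the job in; it is judged then, once.
The state is a dict: "t": time; "joint_positions": joint angles; "joint_vel": joint speeds; "effort": joint torques, N m; "position": TCP position; "eef_rot": TCP orientation; "force": force on the tool from outside, world axes, zero at the start; "wrist_torque": the same for the moment, N m; "opening": finger opening in m; "finger_force": force on a finger pad.
Only numpy, scipy, OpenCV 4.12 (cv2) and the standard library are available. Lean on these libraries where they do the work, as an engineer would, in place of code of your own. Each camera call takes 0.05 s, during which the arm holds its last target. There are 200 camera calls.

### The job

Swing the cover plate fully aside off the circuit board by its yellow-topped pin, then steer the laser's red light spot into the middle of the white dot painted on one of the four big chips, by pushing round the two hex keys that stand in the mirror mount's adjusting screws. Do not touch the mirror or the circuit board, and leave the tools and parts lying around the rig where they are.

Things in the scene. Friction and masses are not known exactly. Their poses are not given: they have to be found in the camera images.
- rig: Laser aiming rig fixed to the bench: L-shaped black base plate 12 mm thick, mirror mount on a post at the corner of the L (nearest the robot), black laser (42 mm across, 130 long) on one arm, board holder on the other. Origin: on the bench, under the mirror face's centre; z up, +x to the laser, -y to the board (270 mm off). The beam comes 160 mm high along -x, then falls along -y to the board.
- mirror_face (a point): Centre of the round mirror's face (70 mm across, in a black 84 mm square plate leaning forward by 18 degrees), 160 mm above the bench. It faces half-way between laser and board, and down. Above it, the mount's top block, 116 mm wide and 52 mm deep, has its top 221 mm above the bench.
- mirror: The mirror with its black front plate; origin at the centre of the face.
- red_screw (a joint): Angle in rad of the screw with the red-sleeved hex key, at the laser end of the mount's top block. 0: the key points about straight out from the block's end, away from the other screw; grows anticlockwise seen from above; stops at -1.7 and 1.7. Anticlockwise moves the spot away from the mirror (the rig's -y), 14 mm per rad. Needs about 1.2 N at 50 mm from the axis; stays where it is left.
- red_pivot (a point): On the red screw's vertical axis at the height of the key's arm, 260 mm above the bench.
- red_key_end (a point): Free end of the red key's level arm, on its centre line, 75 mm from the screw axis, 260 mm above the bench. The key is an L of 6 mm bar; its red sleeve, 10 mm thick, covers the arm from 20 to 77 mm from the axis. Under the sleeve 34 mm are free down to the block, more beyond the block. The key stays in its screw.
- blue_screw (a joint): Angle in rad of the screw with the blue-sleeved key, at the block's other end. 0: the key points straight out from the block's end, away from the red screw; grows anticlockwise seen from above; stops at -1.7 and 1.7. Anticlockwise moves the spot sideways towards the laser's side (the rig's +x), 14 mm per rad. Same stiffness.
- blue_pivot (a point): On the blue screw's vertical axis at the height of the key's arm, 260 mm above the bench; 90 mm from the red one.
- blue_key_end (a point): Free end of the blue key's level arm; same sizes as the red one.
- cover (a joint): Angle in rad of the swing-aside cover: a grey plate, 74 mm square and 1.5 mm thick, that lies 0.3 mm over the chips on an arm with an upright pivot beside the holder. 0: over the chips; grows anticlockwise seen from above as the plate swings aside towards the mirror mount, level all the time; stops at 1.45. Needs about 1.4 N at the pin; stays where it is left.
- cover_pin (a point): Centre of the yellow ball (20 mm across) on top of the cover's pin, an upright steel rod 12 mm thick, 115 mm above the bench. The rod stands up from a level tail lever (top 38 mm above the bench), 60 mm from the pivot, on the other side of it from the plate. With the cover shut the tail points along the rig's -x; the pin is pushed towards the rig's -y at first, in an arc.
- cover_pivot (a point): On the cover's upright pivot axis, at the height of the yellow ball (115 mm above the bench; the pivot itself is only 44 mm high).
- spot (a point): Centre of the laser's red light spot, 8 mm across. It is light: nothing to touch. With the cover shut it shows on the cover plate, else on the board; it always lies 30 mm above the bench.
- white_dot (a point): Centre of the white paint dot, 14 mm across, in the middle of one of four black chips (26 mm square, 32 mm from centre to centre in a two by two block); about 28 mm above the bench. The cover hides all four until it is swung aside; any of them may be the one with the dot.
- board: Green circuit board, 134 by 112 by 2 mm, clamped on the holder; origin at the centre of its underside, 24 mm above the bench.
- cutters: Loose side cutters, black and blue handles, 120 mm long, 12 mm high, lying in the open angle of the L; origin under the pivot.
- screwdriver: Loose screwdriver with a blue handle, 190 mm long, lying along the laser arm; origin under its middle.
- tub: Loose clear plastic tub, 135 by 95 by 50 mm, with small screws in it, by the laser arm; origin at the centre of its underside.
- phone_shell: Loose pale grey phone shell, 112 by 48 by 10 mm, near the board; origin at the centre of its underside.

How it is judged:
On the way:
1. the cover is swung aside (beyond 1.2 rad) with the spot still off the dot (value of joint cover above 1.2 rad and horizontal distance between spot and white_dot above 0.004 m), for 0.2 s.
At the end, for the whole second after the job is handed in: The cover is swung aside (its joint above 1.2 rad of 1.45), the centre of the red spot lies within 3 mm of the centre of the white dot (the 8 mm spot wholly inside the 14 mm dot), and both screws are at rest (slower than 0.05 rad/s) (value of joint cover above 1.2 rad and horizontal distance between spot and white_dot below 0.003 m and velocity of joint red_screw between -0.05 and 0.05 rad/s and velocity of joint blue_screw between -0.05 and 0.05 rad/s); the robot touches nothing.
It fails at once if the robot touches the mirror or its front plate (more than 0.5 N) (contact force between mirror and the fingers above 0.5 N or contact force between mirror and the arm above 0.5 N).
It fails at once if the robot touches the circuit board (more than 0.5 N) (contact force between board and the fingers above 0.5 N or contact force between board and the arm above 0.5 N).
It fails at once if the cutters, screwdriver, tub or phone shell is moved by more than 20 mm (distance of any of cutters, screwdriver, tub, phone_shell from where it was at the start of the episode above 0.02 m).
It also fails if it takes over 64 s, if anything falls off the work surface, if the arm or the gripper's body presses on something with over 40 N, if the wrist force passes 120 N, or if a joint passes its speed limit or range.

## Working session

There is one attempt and no reset: what is moved stays moved. The work goes in short steps, Python scripts to look and compute and a shell command to move; the robot and the scene stay as the last step left them, time stands still between calls to the robot, and variables do not carry over. Pictures are saved under pics/ and viewed, at most 10 in all, crops included, and the job is handed in when it is done.

```bash
mkdir -p pics; ls; python3 - <<'E'
from station import sensors, read_camera, calibration
import cv2,numpy as np
for n in ("scene","side"):
    im=read_camera(n); c=calibration(n); np.savez(f"{n}.npz",im=im,K=c["mtx"],T=c["world_to_cam"])
    cv2.imwrite(f"pics/{n}0.png",im[:,:,::-1])
s=sensors.state();print(s)
E
```

```text
pics
{'t': 0.1, 'joint_positions': array([-3.77775866e-02,  1.16443850e-01,  1.44220418e+00, -3.11342099e-06,
        1.58400947e+00, -3.77873281e-02]), 'joint_vel': array([-0.00034352, -0.00114501, -0.00268261,  0.00084976, -0.00120857,
        0.00045597]), 'effort': array([ 3.27868773e-03, -7.33665347e+01, -6.33786607e+01,  1.28913316e-04,
        5.13536113e-03,  3.94035328e-05]), 'position': array([6.74824872e-01, 1.19149375e-05, 2.30628522e-01]), 'eef_rot': array([-2.22087989e+00, -2.22090144e+00,  1.14052321e-03]), 'force': array([ 0.43307362, -0.20822178,  0.20655657]), 'wrist_torque': array([ 0.00908404,  0.02831073, -0.01728261]), 'finger_force': 0.0, 'opening': 0.08536083433462377}
```

View pics/scene0.png

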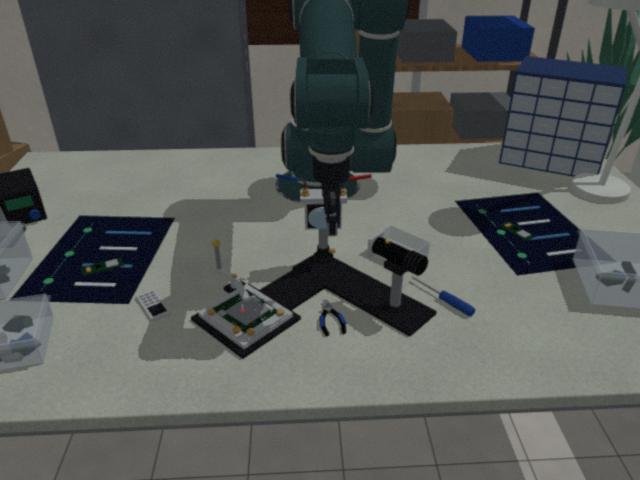

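View pics/side0.png

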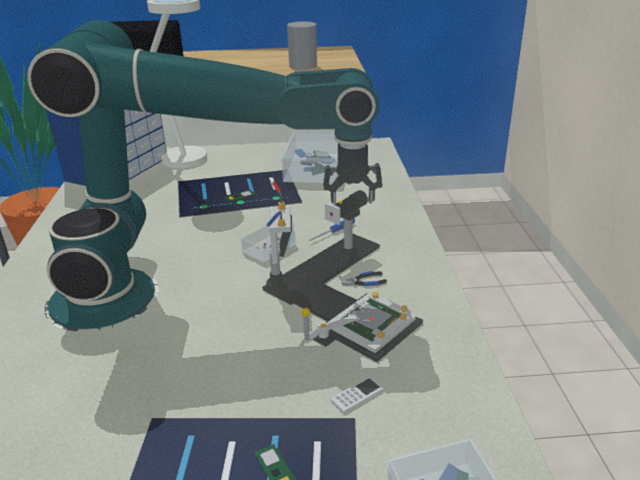

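The scene view shows the robot opposite the camera. The yellow ball is at (216,243), the blue and red keys near (286,178) and (360,178), and the spot on the cover at (243,309). In the side view the ball is at (305,312), the keys around (275,213), and the spot at (373,319).

```bash
cat > h.py <<'E'
import cv2,numpy as np
from station import sensors, read_camera, calibration
class V: pass
def load(n):
    d=np.load(f"{n}.npz"); v=V(); v.im=d["im"];v.K=d["K"];v.T=d["T"]; return v
def grab(n):
    c=calibration(n) if n!="wrist" else None
    if c is None: c=calibration(n)
    im=read_camera(n); v=V(); v.im=im;v.K=c["mtx"];v.T=c["world_to_cam"]; return v
def tri(va,pa,vb,pb):
    X=cv2.triangulatePoints(va.K@va.T[:3],vb.K@vb.T[:3],np.float64(pa).reshape(2,1),np.float64(pb).reshape(2,1))
    return (X[:3]/X[3]).ravel()
def plane(v,p,z):
    R,t=v.T[:3,:3],v.T[:3,3]; c=-R.T@t; d=R.T@np.linalg.inv(v.K)@[p[0],p[1],1]
    return c+d*(z-c[2])/d[2]
def proj(v,X):
    q=v.K@(v.T[:3,:3]@np.asarray(X)+v.T[:3,3]); return q[:2]/q[2]
HSV={'red':[((0,140,90),(6,255,255)),((172,140,90),(180,255,255))],'blue':[((105,120,50),(125,255,255))],'yellow':[((18,120,90),(32,255,255))]}
def blobs(v,col,box=None,amin=3):
    h=cv2.cvtColor(v.im,cv2.COLOR_RGB2HSV); m=sum(cv2.inRange(h,a,b) for a,b in HSV[col])
    if box: k=np.zeros_like(m); x0,y0,x1,y1=box; k[y0:y1,x0:x1]=1; m=m*k
    n,l,s,c=cv2.connectedComponentsWithStats(m)
    return [(np.round(c[i],1).tolist(),s[i].tolist()) for i in range(1,n) if s[i][4]>=amin]
E
python3 - <<'E'
from h import *
a,b=load("scene"),load("side")
for col in HSV:
    print(col,'scene',blobs(a,col,(180,150,480,350)))
    print(col,'side',blobs(b,col,(220,170,430,350)))
print("spot plane",plane(a,(243,309),.03),plane(b,(373,319),.03))
print("ball",tri(a,(216,243),b,(305.5,312)))
S=cv2.resize(a.im[150:350,190:390],(600,600),interpolation=cv2.INTER_CUBIC)
T=cv2.resize(b.im[180:320,240:320],None,fx=4.28,fy=4.28,interpolation=cv2.INTER_CUBIC)[:600,:200]
T=cv2.resize(b.im[190:240,255:305],(200,200),interpolation=cv2.INTER_CUBIC)
o=np.zeros((600,800,3),np.uint8);o[:,:600]=S;o[:200,600:]=T
cv2.imwrite("pics/crop1.png",o[:,:,::-1])
E
```

```text
red scene [([360.0, 176.2], [350, 175, 21, 4, 28]), ([242.0, 309.5], [241, 309, 3, 2, 6])]
red side [([275.8, 186.0], [273, 182, 7, 9, 31]), ([371.0, 318.5], [370, 318, 3, 2, 6])]
blue scene [([287.5, 177.2], [277, 175, 21, 6, 84]), ([456.8, 302.9], [440, 291, 34, 25, 338]), ([341.4, 318.2], [338, 313, 8, 11, 39]), ([321.5, 320.5], [320, 315, 4, 12, 44])]
blue side [([418.2, 172.4], [407, 170, 23, 6, 128]), ([273.2, 218.2], [268, 213, 11, 12, 32]), ([353.0, 220.0], [353, 219, 1, 3, 3]), ([337.1, 226.4], [331, 221, 13, 11, 63]), ([366.0, 272.6], [361, 271, 11, 4, 19]), ([370.4, 282.9], [364, 282, 15, 3, 39])]
yellow scene [([306.2, 191.8], [304, 189, 5, 7, 17]), ([342.5, 189.5], [342, 189, 2, 2, 4]), ([342.8, 193.2], [342, 192, 3, 3, 6]), ([387.2, 240.4], [386, 239, 4, 3, 8]), ([215.2, 242.0], [213, 240, 6, 5, 25]), ([331.5, 250.0], [330, 249, 4, 3, 12]), ([234.0, 275.5], [233, 275, 3, 2, 6]), ([209.1, 310.9], [208, 310, 4, 3, 7]), ([279.8, 311.9], [277, 310, 6, 5, 22]), ([236.2, 329.2], [233, 328, 7, 4, 17]), ([250.3, 330.0], [248, 328, 5, 5, 16])]
yellow side [([230.6, 197.4], [229, 196, 5, 4, 14]), ([340.2, 201.9], [339, 201, 4, 3, 10]), ([280.9, 205.4], [278, 202, 7, 7, 36]), ([281.1, 222.3], [278, 219, 7, 7, 38]), ([375.1, 294.1], [373, 292, 5, 5, 22]), ([403.7, 308.0], [401, 306, 6, 5, 22]), ([305.4, 311.8], [302, 308, 8, 9, 56]), ([402.9, 316.0], [400, 314, 6, 5, 24]), ([323.0, 324.8], [321, 323, 5, 4, 12]), ([380.6, 334.2], [378, 332, 6, 6, 28])]
spot plane [ 0.69407811 -0.20597522  0.03      ] [ 0.70081047 -0.21249186  0.03      ]
ball [ 0.53570842 -0.27745773  0.11366768]
```

View pics/crop1.png

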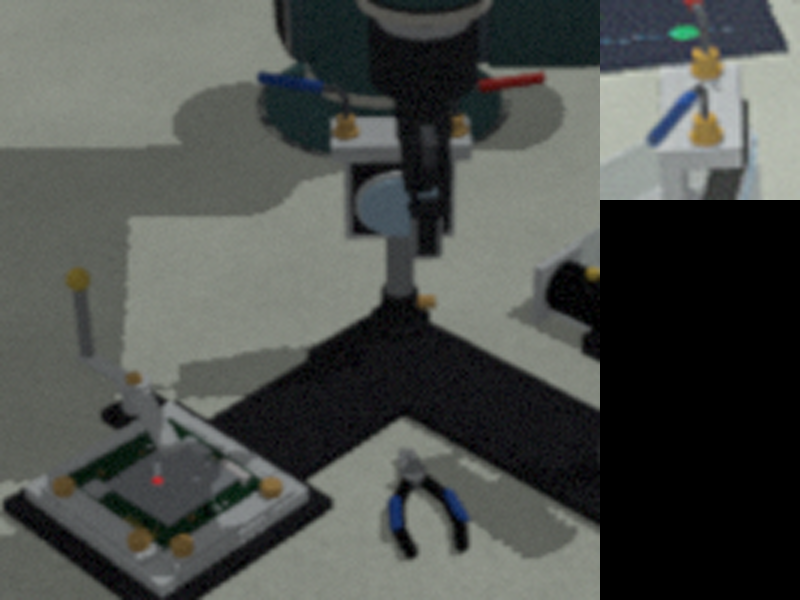

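```bash
python3 - <<'E'
from h import *
a,b=load("scene"),load("side")
P=tri(a,(306.2,191.8),b,(281.1,222.3));Q=tri(a,(343,191.5),b,(280.9,205.4))
print("blue knob",P,"red knob",Q,np.linalg.norm(P-Q))
d=(Q-P)[:2]; th=np.arctan2(d[1],d[0]); print("rig yaw deg",np.degrees(th)-45)
for n,s,t in(("blue",(287.5,178),(273.2,219)),("red",(360.3,176.5),(275.8,186))):
    print(n,plane(a,s,.26),plane(b,t,.26),tri(a,s,b,t))
print("spot",tri(a,(242,309.5),b,(371,318.5)))
# blue key ends in scene
print(plane(a,(277,175.5),.26),plane(a,(371,175.5),.26))
for p in((234,275.5),): print("pivot",tri(a,p,b,(323,324.8)))
E
```

```text
blue knob [ 0.48914108 -0.04973371  0.22473429] red knob [0.49015005 0.04215679 0.22442501] 0.09189656161909823
rig yaw deg 44.37090817011082
blue [ 0.47595923 -0.09368566  0.26      ] [ 0.47266075 -0.10058356  0.26      ] [ 0.47218239 -0.09412193  0.257291  ]
red [0.47718756 0.08626677 0.26      ] [0.47978592 0.08375917 0.26      ] [0.47943186 0.08562916 0.2600384 ]
spot [ 0.69608061 -0.20859128  0.02948918]
[ 0.46062884 -0.11970558  0.26      ] [0.47301838 0.11345481 0.26      ]
pivot [ 0.57676454 -0.23592078  0.04145691]
```

Ball height 0.114, pivot-to-pin 58 mm and the 92 mm screw spacing all match the description. The rig yaw is about 44.5°. Next I'll move over the pin.

```bash
python3 -m pendant '[[[0,0,0,-5,0,0,1],[0,0,0,-10,-1,0,1],[0,0,0,-15,-4,0,1],[0,0,0,-20,-8,0,1],[0,0,0,-24,-11,0,1],[0,0,0,-27.7,-13.9,0,1],[0,0,0,-27.7,-13.9,0,1],[0,0,0,-27.7,-13.9,0,1]]]' && python3 -m pendant '[[[0,0,0,0,0,0,1],[0,0,0,0,0,0,1]]]'; python3 - <<'E'
from h import *
v=grab("wrist"); np.savez("w1.npz",im=v.im,K=v.K,T=v.T)
print(sensors.state()["position"],blobs(v,'yellow'),proj(v,(.5357,-.2775,.1137)))
cv2.imwrite("pics/w1.png",v.im[:,:,::-1])
E
```

```text
t: 0.9
position: [0.5344, -0.279, 0.2312]
eef_rot: [-2.225, -2.218, 0.001]
force: [0.6, 0.6, 0.6]
opening: 0.0851
finger_force: 0.0
t: 1.1
position: [0.5365, -0.2763, 0.2311]
eef_rot: [-2.22, -2.222, -0.0]
force: [-0.1, -0.4, 0.3]
opening: 0.0857
finger_force: 0.0
[ 0.53659556 -0.27613329  0.23108784] [([544.3, 26.5], [535, 17, 20, 21, 301]), ([600.0, 109.7], [590, 102, 20, 17, 250]), ([559.6, 137.9], [557, 135, 6, 7, 22]), ([555.5, 141.1], [554, 139, 4, 6, 17]), ([582.9, 147.5], [573, 140, 20, 17, 243]), ([551.2, 144.4], [549, 142, 5, 6, 20]), ([547.2, 147.8], [545, 145, 5, 7, 20]), ([543.1, 151.0], [541, 148, 5, 7, 20]), ([538.9, 154.2], [537, 152, 5, 6, 18]), ([535.1, 157.7], [533, 155, 5, 6, 18]), ([531.1, 160.8], [529, 158, 5, 6, 19]), ([368.1, 168.8], [362, 163, 13, 13, 122]), ([501.3, 213.8], [493, 206, 17, 17, 192]), ([323.1, 236.9], [312, 225, 23, 24, 434])] [321.90477155 238.12980999]
```

View pics/w1.png

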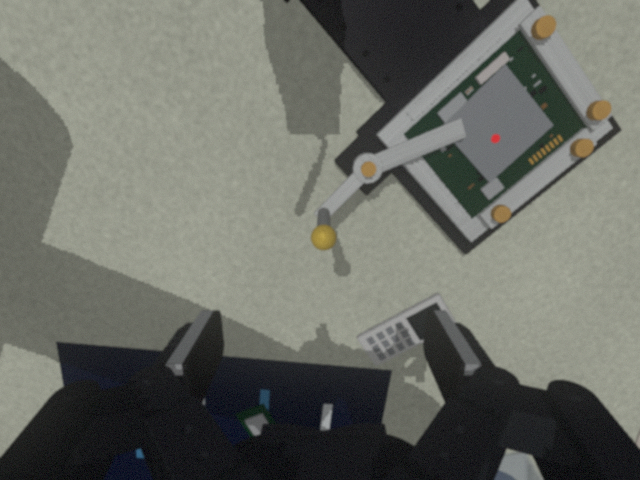

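The ball at (323,237) is within 1 mm of where I predicted it. The cover plate and red spot (495,139) are visible, and the pivot is at (368,169). I'll go down around the pin and cage it.

```bash
python3 - <<'E'
from h import *
d=np.load("w1.npz");v=V();v.im,v.K,v.T=d["im"],d["K"],d["T"]
b=plane(v,(323.1,236.9),.115);p=plane(v,(368.1,168.8),.046);s=plane(v,(495,139),.03)
print(b,p,np.linalg.norm((b-p)[:2]),s)
th0=np.arctan2(*(b-p)[:2][::-1]);r=.06
for a in np.radians([0,10,20,30,40,50,60,70,80,83,86]):
    q=p[:2]+r*np.array([np.cos(th0+a),np.sin(th0+a)]); D=(q-b[:2])*100; print(round(np.degrees(a)),"tool x,y cm",D[1].round(2),D[0].round(2))
E
python3 -m pendant '[[[0,0,0,0,0,4,1],[0,0,0,0,0,8,1],[0,0,0,0,0,12,1],[0,0,0,0,0,15.6,1],[0,0,0,0,0,15.6,0.25],[0,0,0,0,0,15.6,0.25],[0,0,0,0,0,15.6,0.25],[0,0,0,0,0,15.6,0.25]]]' 20
```

```text
[ 0.53662632 -0.27608503  0.115     ] [ 0.57772951 -0.23271539  0.046     ] 0.0597528113765417 [ 0.69722525 -0.20714787  0.03      ]
0 tool x,y cm -0.02 -0.02
10 tool x,y cm -0.67 0.8
20 tool x,y cm -1.17 1.72
30 tool x,y cm -1.5 2.71
40 tool x,y cm -1.65 3.75
50 tool x,y cm -1.62 4.79
60 tool x,y cm -1.41 5.82
70 tool x,y cm -1.03 6.79
80 tool x,y cm -0.48 7.68
83 tool x,y cm -0.29 7.93
86 tool x,y cm -0.08 8.17
t: 1.95
position: [0.537, -0.2773, 0.0776]
eef_rot: [2.219, 2.22, 0.001]
force: [0.7, -0.3, -0.3]
opening: 0.0282
finger_force: 0.0
```

```bash
python3 -m pendant '[[[0,0,0,-0.3,0.4,0,0.22],[0,0,0,-0.67,0.8,0,0.22],[0,0,0,-0.95,1.25,0,0.22],[0,0,0,-1.17,1.7,0,0.22],[0,0,0,-1.35,2.2,0,0.22],[0,0,0,-1.5,2.7,0,0.22],[0,0,0,-1.6,3.2,0,0.22],[0,0,0,-1.65,3.75,0,0.22]]]' && python3 -m pendant '[[[0,0,0,0.03,1.04,0,0.22],[0,0,0,0.13,1.55,0,0.22],[0,0,0,0.24,2.07,0,0.22],[0,0,0,0.43,2.55,0,0.22],[0,0,0,0.62,3.04,0,0.22],[0,0,0,0.9,3.5,0,0.22],[0,0,0,1.17,3.93,0,0.22],[0,0,0,1.36,4.18,0,0.22]]]' && python3 -m pendant '[[[0,0,0,0.15,0.3,0,0.22],[0,0,0,0.15,0.3,0,0.22],[0,0,0,0,0,0,1],[0,0,0,0,0,0,1],[0,0,0,0,0,0,1],[0,0,0,0,0,0,1]]]'
python3 - <<'E'
from h import *
v=grab("side"); print(blobs(v,'yellow',(270,280,450,360)),proj(v,(.578+.06*np.cos(np.radians(-51)),-.2327+.06*np.sin(np.radians(-51)),.115)))
v=grab("wrist");np.savez("w2.npz",im=v.im,K=v.K,T=v.T)
cv2.imwrite("pics/w2.png",v.im[:,:,::-1])
E
```

```text
t: 2.75
position: [0.5739, -0.2935, 0.0752]
eef_rot: [-2.221, -2.221, 0.0]
force: [-2.1, -1.4, -1.1]
opening: 0.0188
finger_force: 1.1
t: 3.55
position: [0.6154, -0.2797, 0.0752]
eef_rot: [-2.221, -2.221, 0.001]
force: [-11.9, -3.6, -1.5]
opening: 0.0189
finger_force: 6.0
t: 4.15
position: [0.6156, -0.2797, 0.0755]
eef_rot: [2.221, 2.221, 0.001]
force: [0.2, -0.6, 0.8]
opening: 0.0755
finger_force: 0.0
[([374.6, 294.2], [372, 292, 6, 5, 24]), ([339.6, 310.8], [336, 307, 8, 9, 60]), ([403.8, 307.9], [401, 306, 6, 5, 23]), ([402.6, 316.0], [400, 314, 6, 5, 25]), ([394.2, 319.0], [393, 318, 3, 3, 4]), ([323.6, 325.1], [322, 324, 4, 3, 9]), ([380.6, 334.0], [378, 332, 6, 5, 25])] [340.74433827 309.55409638]
```

View pics/w2.png

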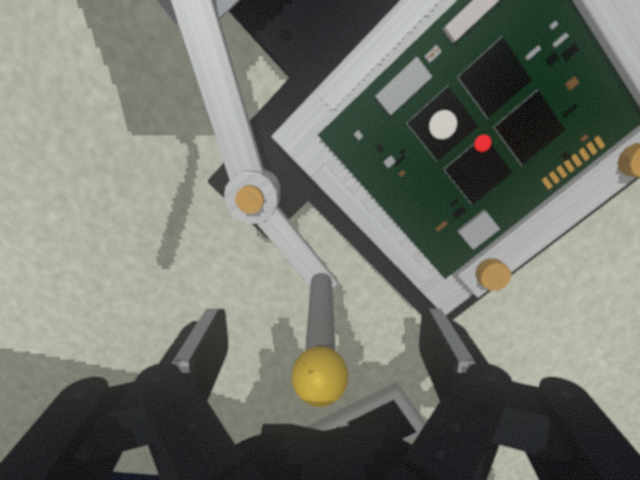

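The cover is fully aside: its arm now points at the mount. The dot is at (443,125) on the chip nearest the pivot, and the spot is at (483,143) on another chip. Next I'll compute the offsets and retreat upward.

```bash
cat >> h.py <<'E'
YAW=np.radians(44.4)
def rig(d): # world horizontal vector -> rig
    c,s=np.cos(YAW),np.sin(YAW); return np.array([c*d[0]+s*d[1],-s*d[0]+c*d[1]])
E
python3 - <<'E'
from h import *
d=np.load("w2.npz");v=V();v.im,v.K,v.T=d["im"],d["K"],d["T"]
s=blobs(v,'red',(400,60,560,200)); print(s)
g=v.im.min(2)[60:200,400:560]; m=cv2.inRange(g,160,255); n,l,st,c=cv2.connectedComponentsWithStats(m)
print([(c[i]+[400,60],st[i]) for i in range(1,n) if st[i][4]>100])
i=1+np.argmax(st[1:,4]); D=plane(v,c[i]+[400,60],.028); S=plane(v,s[0][0],.030)
e=rig(D-S); print("dot",D,"spot",S,"dot-spot rig mm",e*1e3)
print("dred",-e[1]/.014,"dblue",e[0]/.014)
E
python3 -m pendant '[[[0,0,0,0,0,-4,1],[0,0,0,0,0,-8,1],[0,0,0,0,0,-12,1],[0,0,0,0,0,-16,1],[0,0,0,0,0,-21,1],[0,0,0,0,0,-26,1],[0,0,0,0,0,-28,1],[0,0,0,0,0,-28,1]]]'
```

```text
[([482.4, 142.8], [474, 134, 18, 19, 263])]
[(array([409.72786885,  76.23278689]), array([  0,   0,  25,  38, 305], dtype=int32)), (array([442.59226714, 124.01405975]), array([ 30,  51,  26,  27, 569], dtype=int32))]
dot [ 0.67665856 -0.1972595   0.028     ] spot [ 0.69737693 -0.20639119  0.03      ] dot-spot rig mm [-8.41360344 21.02023018]
dred -1.5014450125908352 dblue -0.6009716744970435
t: 5.05
position: [0.6158, -0.28, 0.3597]
eef_rot: [2.217, 2.218, 0.003]
force: [-0.1, 0.3, -0.7]
opening: 0.0855
finger_force: 0.0
```

Needed turns are about -1.50 rad for red and -0.60 rad for blue. I'll look at both keys from above.

```bash
python3 -m pendant '[[[0,0,0,5,-2,-1,1],[0,0,0,10,-5,-2,1],[0,0,0,15,-7,-2,1],[0,0,0,20,-9,-2,1],[0,0,0,24,-11,-2,1],[0,0,0,27.5,-12.6,-2,1],[0,0,0,27.5,-12.6,-2,1],[0,0,0,27.5,-12.6,-2,1]]]' && python3 -m pendant '[[[0,0,0,0,0,0,1],[0,0,0,0,0,0,1]]]'; python3 - <<'E'
from h import *
v=grab("wrist"); np.savez("w3.npz",im=v.im,K=v.K,T=v.T)
h=cv2.cvtColor(v.im,cv2.COLOR_RGB2HSV)
for col in('red','blue'):
    m=sum(cv2.inRange(h,a,b) for a,b in HSV[col]); cs,_=cv2.findContours(m,cv2.RETR_EXTERNAL,cv2.CHAIN_APPROX_NONE)
    for c in cs:
        if cv2.contourArea(c)>150:
            r=cv2.minAreaRect(c); bx=cv2.boxPoints(r); k=[plane(v,p,.26) for p in bx]
            e=sorted([(np.linalg.norm(k[i]-k[(i+1)%4]),((k[i]+k[(i+1)%4])/2)[:2]) for i in range(4)],key=lambda t:t[0])
            print(col,r,"ends",e[0][1],e[1][1],"L",e[2][0],"W",e[0][0])
cv2.imwrite("pics/w3.png",v.im[:,:,::-1]); print(sensors.state()["position"],blobs(v,'yellow',amin=30))
E
```

```text
t: 5.85
position: [0.4889, -0.0039, 0.3749]
eef_rot: [2.219, 2.224, 0.0]
force: [0.2, -0.4, 0.3]
opening: 0.0855
finger_force: 0.0
t: 6.05
position: [0.4898, -0.0059, 0.3746]
eef_rot: [-2.222, -2.219, 0.001]
force: [-0.1, 0.0, -0.7]
opening: 0.085
finger_force: 0.0
red ((309.5882568359375, 106.35295104980469), (88.76803588867188, 12.126781463623047), 75.96376037597656) ends [0.47411748 0.11433421] [0.48798645 0.05953072] L 0.056466074862393016 W 0.0079510174585308
blue ((308.4123840332031, 324.5721740722656), (8.325838088989258, 28.125089645385742), 23.96249008178711) ends [ 0.48226226 -0.06993748] [ 0.47235298 -0.09448381] L 0.026416824145005464 W 0.006981116991426101
[ 0.48979376 -0.00589712  0.37471274] [([519.7, 52.6], [512, 46, 16, 14, 174]), ([334.0, 169.8], [329, 160, 10, 20, 115]), ([318.9, 173.9], [315, 163, 11, 20, 97]), ([480.9, 262.9], [476, 259, 11, 9, 70]), ([324.6, 271.0], [314, 261, 22, 21, 214]), ([515.8, 302.4], [511, 298, 10, 9, 61]), ([488.0, 317.6], [478, 311, 19, 15, 43]), ([507.1, 321.0], [503, 317, 10, 9, 63]), ([380.4, 333.2], [378, 330, 6, 7, 32]), ([412.1, 392.2], [406, 386, 13, 14, 132])]
```

View pics/w3.png

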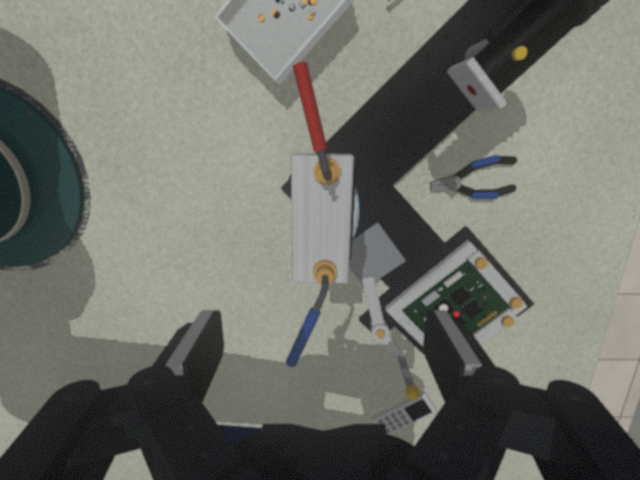

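Red key: angle 104°, pivot (0.493, 0.040). Blue key: angle -112°, pivot (0.490, -0.051). The spacing of 91.5 mm is right. The dot (443,307) and spot (457,313) are visible here too. I'll grasp the blue key at radius 55 mm.

```bash
python3 -m pendant '[[[0,0,7,-3,-1,0,1],[0,0,14,-6,-2,0,1],[0,0,22,-9.65,-2.06,1,1],[0,0,22,-9.65,-2.06,2,1],[0,0,22,-9.65,-2.06,6,1],[0,0,22,-9.65,-2.06,10,1],[0,0,22,-9.65,-2.06,13.4,1],[0,0,22,-9.65,-2.06,13.4,1]]]' && python3 -m pendant '[[[0,0,0,0,0,0,0.3],[0,0,0,0,0,0,0.3],[0,0,0,0,0,0,0.3],[0,0,0,0,0,0,0.05],[0,0,0,0,0,0,0.05],[0,0,0,0,0,0,0.05],[0,0,0,0,0,0,0.05]]]' 20
python3 - <<'E'
from h import *
for n in("wrist","side"):
    v=grab(n);np.savez(n+"4.npz",im=v.im,K=v.K,T=v.T)
a=load("wrist4").im;b=load("side4").im[180:340,240:420]
o=np.zeros((600,800,3),np.uint8);o[:360,:480]=cv2.resize(a,(480,360));b=cv2.resize(b,None,fx=1.75,fy=1.75);o[:b.shape[0],485:485+b.shape[1]]=b
cv2.imwrite("pics/w4.png",o[:360,:,::-1])
E
```

```text
t: 6.9
position: [0.4674, -0.1013, 0.2366]
eef_rot: [-2.6, -1.754, 0.007]
force: [0.1, 0.4, -0.1]
opening: 0.0854
finger_force: 0.0
t: 7.6
position: [0.469, -0.1015, 0.2419]
eef_rot: [2.604, 1.756, 0.001]
force: [2.2, -1.2, 4.7]
opening: 0.0093
finger_force: 19.8
```

View pics/w4.png

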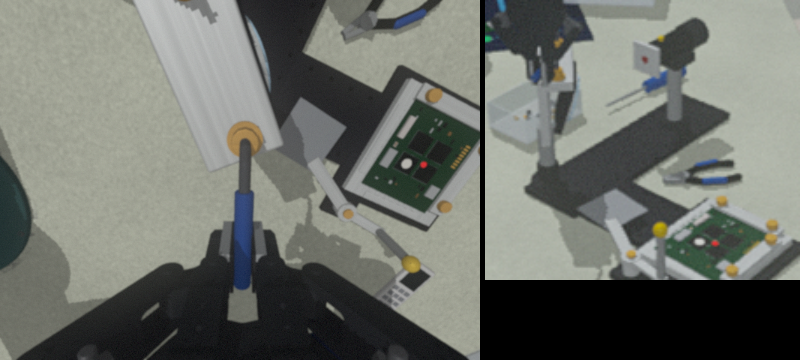

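The key is gripped (9.3 mm across the sleeve), and both dot and spot are visible in the wrist view. I'll turn it 34° clockwise about the pivot.

```bash
cat >> h.py <<'E'
def err():
    v=grab("wrist"); h=cv2.cvtColor(v.im,cv2.COLOR_RGB2HSV)
    dots=[];m=cv2.inRange(h,(0,0,150),(180,60,255)); cs,_=cv2.findContours(m,cv2.RETR_EXTERNAL,cv2.CHAIN_APPROX_NONE)
    for c in cs:
        if len(c)<5: continue
        k=cv2.convexHull(c); q=cv2.moments(k)
        if not q["m00"]: continue
        P=plane(v,(q["m10"]/q["m00"],q["m01"]/q["m00"]),.028); dots.append((np.linalg.norm(P[:2]-[.6767,-.1973]),P,q["m00"]))
    D=min(dots,key=lambda t:t[0]); sp=[(plane(v,b[0],.03),b[1]) for b in blobs(v,'red')]
    S=min(sp,key=lambda t:np.linalg.norm(t[0][:2]-D[1][:2]))
    e=rig(D[1]-S[0]); np.savez("last.npz",im=v.im,K=v.K,T=v.T)
    print("dot",D,"spot",S,"err mm",e*1e3,"dred deg",np.degrees(-e[1]/.014),"dblue deg",np.degrees(e[0]/.014))
E
python3 -c "from h import *;err()"
python3 -m pendant '[[[0,0,4.25,0.015,-0.41,0,0.05],[0,0,8.5,0.06,-0.81,0,0.05],[0,0,12.75,0.136,-1.21,0,0.05],[0,0,17,0.24,-1.61,0,0.05],[0,0,21.25,0.374,-1.99,0,0.05],[0,0,25.5,0.536,-2.37,0,0.05],[0,0,29.75,0.725,-2.73,0,0.05],[0,0,34,0.94,-3.08,0,0.05]]]' && python3 -m pendant '[[[0,0,0,0,0,0,0.05],[0,0,0,0,0,0,0.05]]]'
python3 -c "from h import *;err()"
```

```text
dot (np.float64(0.0010248926683472058), array([ 0.67593477, -0.19661822,  0.028     ]), 97.5) spot (array([ 0.69682261, -0.20587515,  0.03      ]), [560, 215, 10, 9, 71]) err mm [-8.4470542  21.22827937] dred deg -86.87791529453261 dblue deg -34.5700396458308
t: 8.55
position: [0.4443, -0.0808, 0.2418]
eef_rot: [3.005, 0.914, 0.004]
force: [9.5, 3.9, 3.5]
opening: 0.0093
finger_force: 19.5
t: 8.75
position: [0.4443, -0.0807, 0.2418]
eef_rot: [3.004, 0.919, 0.004]
force: [8.6, 3.1, 4.4]
opening: 0.0089
finger_force: 19.9
dot (np.float64(0.0008170443682653666), array([ 0.6761796 , -0.19667012,  0.028     ]), 145.0) spot (array([ 0.69041327, -0.21119687,  0.03      ]), [589, 62, 11, 12, 99]) err mm [-5.73032333e-03  2.03377446e+01] dred deg -83.2333519741829 dblue deg -0.023451667292871816
```

Blue error is now zero. I'll release, lift and go over the red key.

```bash
python3 -m pendant '[[[0,0,0,0,0,0,0.5],[0,0,0,0,0,0,1],[0,0,0,0,0,0,1],[0,0,0,0,0,0,1],[0,0,0,0,0,-4,1],[0,0,0,0,0,-8,1],[0,0,0,0,0,-9,1],[0,0,0,0,0,-9,1]]]' && python3 -m pendant '[[[0,0,-8.5,2,-2,0,1],[0,0,-17,4,-4,0,1],[0,0,-25.5,6,-6,0,1],[0,0,-34,8,-8,0,1],[0,0,-42.5,10,-10,0,1],[0,0,-51,12,-12,0,1],[0,0,-59.5,12.63,-12.47,0,1],[0,0,-68,12.63,-12.47,0,1]]]' && python3 -m pendant '[[[0,0,-2,0,0,0,1],[0,0,-2,0,0,0,1],[0,0,-2,0,0,0,1]]]'
python3 - <<'E'
from h import *
v=grab("wrist"); h=cv2.cvtColor(v.im,cv2.COLOR_RGB2HSV); s=sensors.state();print(s["position"],s["eef_rot"])
m=sum(cv2.inRange(h,a,b) for a,b in HSV['red']); cs,_=cv2.findContours(m,cv2.RETR_EXTERNAL,cv2.CHAIN_APPROX_NONE)
c=max(cs,key=cv2.contourArea);r=cv2.minAreaRect(c);k=[plane(v,p,.26) for p in cv2.boxPoints(r)]
e=sorted([(np.linalg.norm(k[i]-k[(i+1)%4]),((k[i]+k[(i+1)%4])/2)[:2]) for i in range(4)],key=lambda t:t[0]);print(e[0],e[1],e[2][0])
E
```

```text
t: 9.6
position: [0.444, -0.0813, 0.3327]
eef_rot: [3.003, 0.918, 0.003]
force: [0.3, 0.0, -1.0]
opening: 0.0851
finger_force: 0.0
t: 10.4
position: [0.4785, 0.0941, 0.329]
eef_rot: [-1.966, -2.448, 0.003]
force: [-0.5, -0.2, 0.4]
opening: 0.0852
finger_force: 0.0
t: 10.7
position: [0.4785, 0.0928, 0.3301]
eef_rot: [-1.936, -2.473, 0.002]
force: [0.3, 0.4, 0.1]
opening: 0.0854
finger_force: 0.0
[0.47850675 0.09274919 0.33042251] [-1.93568331e+00 -2.47345097e+00  1.24442966e-03]
(np.float64(0.00908192417056439), array([0.47626633, 0.11500235])) (np.float64(0.009844157222261129), array([0.48830871, 0.05825647])) 0.05799484200670798
```

```bash
python3 -m pendant '[[[0,0,0,0,0.15,3,1],[0,0,0,0,0.15,6,1],[0,0,0,0,0.15,8.9,1],[0,0,0,0,0.15,8.9,1],[0,0,0,0,0.15,8.9,0.3],[0,0,0,0,0.15,8.9,0.3],[0,0,0,0,0.15,8.9,0.3],[0,0,0,0,0.15,8.9,0.05]]]' && python3 -m pendant '[[[0,0,0,0,0,0,0.05],[0,0,0,0,0,0,0.05],[0,0,0,0,0,0,0.05]]]' 20
python3 -c "
from h import *
a=load('scene').im
v=grab('scene');w=grab('side')
def f(v,c):
    g=v.im.min(2);p=np.round(proj(v,(.6764,-.197,.028))).astype(int);o=p-6;s=g[o[1]:o[1]+13,o[0]:o[0]+13].astype(float);m=s>s.max()*.75
    y,x=np.nonzero(m);return plane(v,(x.mean()+o[0],y.mean()+o[1]),.028),[ (plane(v,b[0],.03),b[0]) for b in blobs(v,'red') if abs(b[0][0]-p[0])<40 and abs(b[0][1]-p[1])<30]
print(f(v,0));print(f(w,0))"
```

```text
t: 11.55
position: [0.4804, 0.0932, 0.2433]
eef_rot: [1.934, 2.475, 0.002]
force: [0.6, -0.2, -1.0]
opening: 0.0286
finger_force: 0.0
t: 11.85
position: [0.4801, 0.0933, 0.2427]
eef_rot: [1.934, 2.475, 0.001]
force: [-1.6, 1.0, 3.4]
opening: 0.009
finger_force: 20.4
(array([ 0.67607882, -0.19849352,  0.028     ]), [(array([ 0.69001104, -0.21325953,  0.03      ]), [240.0, 308.0])])
(array([ 0.6746495 , -0.20137451,  0.028     ]), [(array([ 0.69005085, -0.21572475,  0.03      ]), [368.8, 320.1])])
```

```bash
python3 -m pendant '[[[0,0,5,-0.02,0.48,0,0.05],[0,0,10,-0.08,0.955,0,0.05],[0,0,15,-0.19,1.42,0,0.05],[0,0,20,-0.33,1.88,0,0.05],[0,0,25,-0.515,2.32,0,0.05],[0,0,30,-0.74,2.75,0,0.05],[0,0,35,-0.995,3.155,0,0.05],[0,0,40,-1.29,3.535,0,0.05]]]' && python3 -m pendant '[[[0,0,5,-0.02,0.48,0,0.05],[0,0,10,-0.08,0.955,0,0.05],[0,0,15,-0.19,1.42,0,0.05],[0,0,20,-0.33,1.88,0,0.05],[0,0,25,-0.515,2.32,0,0.05],[0,0,30,-0.74,2.75,0,0.05],[0,0,35,-0.995,3.155,0,0.05],[0,0,40,-1.29,3.535,0,0.05]]]'  && python3 -m pendant '[[[0,0,0,0,0,0,0.05],[0,0,0,0,0,0,0.05]]]'
python3 -c "
from h import *
try: err()
except Exception as e: print(e)
v=load('last'); cv2.imwrite('pics/w5.png',v.im[:,:,::-1])
w=grab('side'); print([(plane(w,b[0],.03),b) for b in blobs(w,'red',(340,300,410,340))])"
```

```text
t: 12.75
position: [0.5177, 0.0889, 0.2424]
eef_rot: [2.667, 1.66, -0.001]
force: [-2.2, -3.1, 2.2]
opening: 0.009
finger_force: 19.8
t: 13.55
position: [0.5437, 0.0617, 0.2423]
eef_rot: [3.074, 0.647, -0.001]
force: [-2.0, -1.5, 2.0]
opening: 0.0089
finger_force: 19.7
t: 13.75
position: [0.5436, 0.0619, 0.2423]
eef_rot: [3.072, 0.657, -0.0]
force: [-1.0, -3.9, 1.9]
opening: 0.0092
finger_force: 19.7
dot (np.float64(0.0027497523586228687), array([ 0.67529721, -0.19493498,  0.028     ]), 55.5) spot (array([ 0.67904691, -0.19685192,  0.03      ]), [608, 187, 9, 8, 58]) err mm [-1.33785202  3.99313322] dred deg -16.342120026381554 dblue deg -5.475233898264531
[(array([ 0.67790469, -0.20019077,  0.03      ]), ([363.0, 316.5], [362, 316, 3, 2, 6]))]
```

```bash
python3 -c "
from h import *
v=load('last'); c=cv2.resize(v.im[140:240,540:640],(600,600),interpolation=cv2.INTER_CUBIC); cv2.imwrite('pics/w5c.png',c[:,:,::-1])"
```

```text
(no output)
```

View pics/w5c.png

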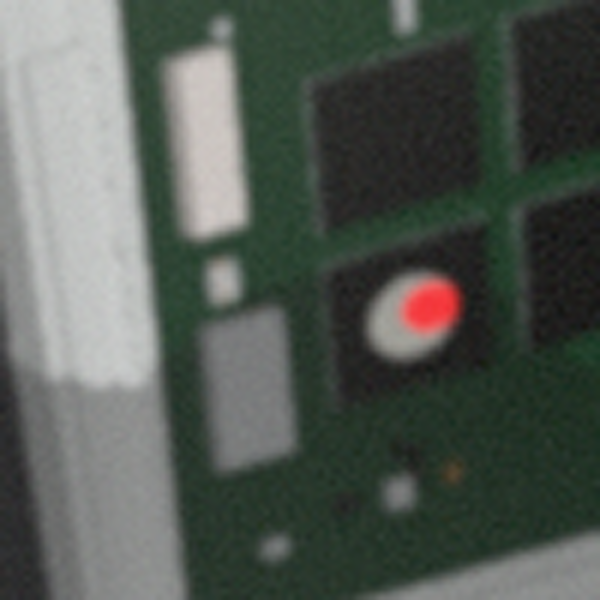

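The spot, at crop pixel (431,304), is already inside the dot, whose centre is about (412,315). I'll fit the union outline for the true dot centre.

```bash
cat >> h.py <<'E'
def err2(v=None, near=(.6764,-.197)):
    if v is None:
        v=grab("wrist"); np.savez("last.npz",im=v.im,K=v.K,T=v.T)
    p=np.round(proj(v,(*near,.028))).astype(int); r=15
    x0,y0=max(p[0]-r,0),max(p[1]-r,0); c=v.im[y0:p[1]+r,x0:p[0]+r]; k=8
    c=cv2.resize(c,None,fx=k,fy=k,interpolation=cv2.INTER_CUBIC)
    def cen(m):
        cs,_=cv2.findContours(m,cv2.RETR_EXTERNAL,cv2.CHAIN_APPROX_NONE); q=(p-[x0,y0])*k
        cs=[t for t in cs if cv2.contourArea(t)>900]
        t=min(cs,key=lambda t:np.linalg.norm(t.mean((0,1))-q)); e=cv2.fitEllipse(cv2.convexHull(t))
        return (np.array(e[0])+.5)/k-.5+[x0,y0],np.array(e[1])/k
    U=cen(((c.max(2)>120)*255).astype(np.uint8)); R=cen((((c[:,:,0].astype(int)-c[:,:,1])>80)*255).astype(np.uint8))
    D,S=plane(v,U[0],.028),plane(v,R[0],.030); e=rig(D-S)
    print("dot px",U,"spot px",R,"D",D,"S",S,"err mm",e*1e3,"dred deg",np.degrees(-e[1]/.014),"dblue deg",np.degrees(e[0]/.014))
E
python3 -c "from h import *;err2(load('last'))"
```

```text
dot px (array([608.72366619, 191.9074173 ]), array([11.76749992, 16.1067524 ])) spot px (array([611.45354462, 190.6765461 ]), array([ 8.0994215 , 10.15275669])) D [ 0.67690517 -0.19623812  0.028     ] S [ 0.67871753 -0.19630584  0.03      ] err mm [-1.2474958   1.31643187] dred deg -5.387570727746531 dblue deg -5.105446035368281
```

```bash
python3 -m pendant '[[[0,0,3,-0.01,0.29,0,0.05],[0,0,5.4,-0.025,0.52,0,0.05],[0,0,5.4,-0.025,0.52,0,0.05],[0,0,5.4,-0.025,0.52,0,0.5],[0,0,5.4,-0.025,0.52,0,1],[0,0,5.4,-0.025,0.52,0,1],[0,0,5.4,-0.025,0.52,0,1],[0,0,5.4,-0.025,0.52,0,1]]]' && python3 -m pendant '[[[0,0,0,0,0,-4,1],[0,0,0,0,0,-9,1],[0,0,0,0,2,-12,1],[0,0,0,0,6,-12,1],[0,0,0,0,10,-12,1],[0,0,0,0,14,-12,1],[0,0,0,0,14,-12,1],[0,0,0,0,14,-12,1]]]'
python3 -c "from h import *;print(sensors.state()['position']);err2()"
```

```text
t: 14.65
position: [0.5455, 0.0574, 0.2423]
eef_rot: [-3.1, -0.508, 0.0]
force: [-0.8, -0.4, 0.2]
opening: 0.0807
finger_force: 0.0
t: 15.45
position: [0.5903, -0.076, 0.3619]
eef_rot: [-3.1, -0.506, 0.001]
force: [0.6, -0.7, 0.0]
opening: 0.0851
finger_force: 0.0
[ 0.59026889 -0.07598022  0.3619268 ]
dot px (array([431.95631409, 154.20871258]), array([11.12934494, 12.16265774])) spot px (array([431.99985886, 153.3223629 ]), array([5.94597435, 6.12399197])) D [ 0.67688775 -0.19677598  0.028     ] S [ 0.6779066  -0.19574639  0.03      ] err mm [-1.44829997 -0.02275839] dred deg 0.09313996986245937 dblue deg -5.927248272420993
```

The spot is within about 1.5 mm of the dot centre, everything is released, and the arm is clear, so I'm handing in.

```bash
python3 -c "
from station import job;print(job.sign_off())"
```

```text
the job is handed in; nothing more can be done
None
```

The job is handed in: the cover is swung fully aside, and the red spot sits about 1.5 mm from the white dot's centre by my last wrist-camera measurement (limit 3 mm). The arm was clear of everything at about 15.5 s of the 64 s; the sign-off returned no verdict.

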